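# Turn the crankcases saddle side up and rack their bearing caps

### The job

One or two crankcase castings stand on end on the bench: push each one up to the steel edge of the black mat and tip it over that edge, without lifting it off the bench, so that it lies wholly on the mat, flat on its deck face with the bearing saddles up. Put every grey bearing cap with a paint patch in the row on the shelf, standing on its feet on the stripe of its own colour, centred on the stripe and lengthwise square with it. Leave the other things on the bench where they are.

Things in the scene. Friction and masses are not known exactly. Their poses are not given: they have to be found in the camera images.
- mat: the tipping mat: black rubber-faced board bolted flat to the bench, 190 (x) x 400 (y) x 10 mm high, its whole front edge (-x side) faced with a bright steel strip that is the fence. Origin: centre of its underside, on the bench; z up; +x points from the steel edge across the mat, y along the edge
- edge (a point): middle of the top corner of the steel front edge: 10 mm above the bench, at x = -95 mm in the mat's frame; axes as the mat's. A casting tipped over it at first still overhangs the edge by 10 to 40 mm, and slides along on the mat when pushed low
- casting_a: grey aluminium crankcase casting, 100 (x) x 100 (y) x 115 (z) mm, 0.6 to 0.96 kg, too wide to grip; may be absent. At the start it stands on end on the bench, clear of the mat. Origin: centre of the end it then stands on; z up then; +x points out of its flat deck face, which then looks towards the mat's steel edge; the -x face is the crank side. Mass centre near the middle of the block
- casting_a_foot (a point): middle of the lower deck-face edge of casting_a (x = +50, z = 0 mm), which meets the steel edge; about 10 mm up once the casting lies on the mat; axes as the casting's. Pushed below 50 mm up, the casting slides upright; with its foot stopped by the edge it tips when pushed high (about 6 N) and falls onto the mat by itself past some 45 degrees
- casting_a_saddle (a point): centre of the crank-side face of casting_a (x = -50, z = 57 mm), 110 mm up once the casting lies on the mat; axes as the casting's. The face has side rails and three webs with bright half-round saddles; the webs are flat and solid from 17 to 50 mm either side of the middle; the upper web spans z = 85 to 115 mm
- casting_b: grey aluminium crankcase casting, 100 (x) x 100 (y) x 115 (z) mm, 0.6 to 0.96 kg, too wide to grip; may be absent. At the start it stands on end on the bench, clear of the mat. Origin: centre of the end it then stands on; z up then; +x points out of its flat deck face, which then looks towards the mat's steel edge; the -x face is the crank side. Mass centre near the middle of the block
- casting_b_foot (a point): middle of the lower deck-face edge of casting_b (x = +50, z = 0 mm), which meets the steel edge; about 10 mm up once the casting lies on the mat; axes as the casting's. Pushed below 50 mm up, the casting slides upright; with its foot stopped by the edge it tips when pushed high (about 6 N) and falls onto the mat by itself past some 45 degrees
- casting_b_saddle (a point): centre of the crank-side face of casting_b (x = -50, z = 57 mm), 110 mm up once the casting lies on the mat; axes as the casting's. The face has side rails and three webs with bright half-round saddles; the webs are flat and solid from 17 to 50 mm either side of the middle; the upper web spans z = 85 to 115 mm
- cap_red: grey aluminium bearing cap, red paint patch on top, about 0.4 kg; may be absent. 100 (x) x 40 (y) x 70 (z) mm: two feet (x = 26 to 50 mm either side, 30 mm high), over them a block-shaped crown with upright sides, 58 (x) x 40 (y) mm, z = 27 to 70 mm. Origin: centre of its underside; z up; both ends alike. Grip the crown along x (58 mm) or across y (40 mm)
- cap_yellow: grey aluminium bearing cap, yellow paint patch on top, about 0.4 kg; may be absent. 100 (x) x 40 (y) x 70 (z) mm: two feet (x = 26 to 50 mm either side, 30 mm high), over them a block-shaped crown with upright sides, 58 (x) x 40 (y) mm, z = 27 to 70 mm. Origin: centre of its underside; z up; both ends alike. Grip the crown along x (58 mm) or across y (40 mm)
- cap_blue: grey aluminium bearing cap, blue paint patch on top, about 0.4 kg; may be absent. 100 (x) x 40 (y) x 70 (z) mm: two feet (x = 26 to 50 mm either side, 30 mm high), over them a block-shaped crown with upright sides, 58 (x) x 40 (y) mm, z = 27 to 70 mm. Origin: centre of its underside; z up; both ends alike. Grip the crown along x (58 mm) or across y (40 mm)
- cap_green: grey aluminium bearing cap, green paint patch on top, about 0.4 kg; may be absent. 100 (x) x 40 (y) x 70 (z) mm: two feet (x = 26 to 50 mm either side, 30 mm high), over them a block-shaped crown with upright sides, 58 (x) x 40 (y) mm, z = 27 to 70 mm. Origin: centre of its underside; z up; both ends alike. Grip the crown along x (58 mm) or across y (40 mm)
- shelf: low grey steel shelf fixed to the bench, 140 (x) x 250 (y) mm, board top 70 mm up, an 18 mm high lip along its back (+x) edge. Four painted stripes, 28 mm wide, run front to back (along x), 55 mm apart: red, yellow, blue, green from +y to -y. Origin: centre of its underside; z up; front looks along -x
- bay_red (a point): centre of the red stripe on the shelf board's top, 70 mm above the bench; axes as the shelf's. The cap's origin belongs here, its x along the stripe (either way round)
- bay_yellow (a point): centre of the yellow stripe on the shelf board's top, 70 mm above the bench; axes as the shelf's. The cap's origin belongs here, its x along the stripe (either way round)
- bay_blue (a point): centre of the blue stripe on the shelf board's top, 70 mm above the bench; axes as the shelf's. The cap's origin belongs here, its x along the stripe (either way round)
- bay_green (a point): centre of the green stripe on the shelf board's top, 70 mm above the bench; axes as the shelf's. The cap's origin belongs here, its x along the stripe (either way round)
- spanner: bystander, not to be disturbed: open-ended spanner, 170 mm, lying flat; origin near its middle, on the bench
- screwdriver: bystander, not to be disturbed: screwdriver, 180 mm, lying flat; origin near its middle, on the bench
- paste_pot: bystander, not to be disturbed: white plastic pot with black cap, 64 mm wide, 60 mm high; origin near its middle, on the bench
- carton: bystander, not to be disturbed: red carton, 60 x 110 x 45 mm; origin near its middle, on the bench
- oil_bottle: bystander, not to be disturbed: yellow oil bottle, 64 mm wide, 160 mm high; origin near its middle, on the bench
- big_cap: bystander, not to be disturbed: dark iron bearing cap of another engine, 130 x 55 x 70 mm, without paint; origin near its middle, on the bench
Things that resemble listed ones, but are neither listed nor needed, are in the scene too. Leave any pink look-alike of the cap_red alone.

How it is judged:
By the outcome, as a careful person would: the job done as asked, in the order asked, and still so for the second after the job is handed in, with the robot touching nothing.
Of casting_a, casting_b only 1 to 2 are there at a start; the rules pass over those that are not, and their reading is None.
Of cap_red, cap_yellow, cap_blue, cap_green only 3 to 4 are there at a start; the rules pass over those that are not, and their reading is None.
At some moment in a run one of casting_a, casting_b may be knocked a few centimetres aside while the robot is not near it.
It also fails if it takes over 210 s, if anything falls off the work surface, if the arm or the gripper's body presses on something with over 40 N, if the wrist force passes 120 N, or if a joint passes its speed limit or range.

### The arm

A 6-joint arm with a two-finger parallel gripper is mounted at the origin on the work surface. World frame = base frame: x ahead of the robot, y to its left, z up, the work surface at z = 0. Lengths are in m, angles in degrees, forces in N, time in s.
With the tool pointing down it reaches from about 0.4 to 0.925 m from the base axis. Payload 3.4 kg.
Tool frame: the origin (TCP) lies midway between the tips of the shut fingers; the grasp point (between the pads) lies 19 mm behind it; z points along the fingers, y is the direction in which the jaws open and shut (so a half turn about z gives the same grasp; the last joint's range is limited). The gripper opens to 85 mm and grips with 20 to 120 N. Pads are 22 mm wide; open, the fingers measure 114 mm over their backs; the gripper's body (76 mm by 85 mm) begins 54 mm behind the grasp point. The pads swing forward as they close: fully open they stand 13 mm farther back than shut.
Start: joints at [72.393, 17.578, 86.31, -0, 76.112, -4.211], TCP at [0.133, 0.559, 0.231] pointing down, gripper open.
Joint ranges: [-179.03, 179.03], [-60, 130.46], [8.19, 133.38], [-81.62, 261.62], [5.75, 156.47], [-153.77, 153.77]. Speed limits (degrees/s): [147.25, 147.25, 180, 180, 180, 180].

### API

Orientations are given as [roll, pitch, yaw] about the fixed x, y, z axes, in that order (R = Rz(yaw) Ry(pitch) Rx(roll)).
In Python, from cell import monitor, viewer, job gives the robot as it stands.
- The arm moves only by the shell command python3 -m pendant 'ROWS' [OPENING] [FORCE]. ROWS is JSON, a list of rows, each a list of 2 entries, a list of its own where there are three numbers: the shift along the tool's x, y, z in cm, then the turn about the tool's z in degrees. In form: [[[tx, ty, tz], yaw], ...]. A call has 1 to 12 rows; each row is the pose to reach, as a shift and turn from the pose commanded when the call began, along the tool's axes at that moment; what a row does not reach only later rows make up. A row lasts 1/8 s, in which the tool goes at most 62.5 mm and 10.7 degrees, less where a joint would pass 70% of its speed; a pose out of reach is approached as far as the arm can. A call with a gripper value outside its range is refused whole. OPENING is the gripper's target within -1 to 1 (shut at 1, half-way at 0, fully open at -1), set as the call begins (- or left out, the last holds). The fingers move at their own pace and stop on an object; FORCE is the grip in N (left out, the last holds). Time passes only in rows, so rows that repeat a pose let the fingers close. It gives the time, the measured TCP pose, the force and the opening at its end, in the units of the state.
- monitor.sense(): the state, without advancing time (a new reading comes with each control period).
- viewer.read_camera(name): name is "scene" or "top"; returns a dict with "frame" (400x640x3 uint8, red, green, blue), "intrinsics" (3x3 intrinsics, pixels), "distortion" ([k1, k2, p1, p2, k3] as OpenCV has them; the pictures are not rectified), "rvec" (rotation vector, rad) and "tvec" (3), from world to camera coordinates, as OpenCV has them. Camera axes: x right, y down, z forward; pixel columns grow to the right and rows downward; lengths in m; the calibration is good to about 2 mm. A picture is of the moment at which its call begins. There is no depth.
- job.job_done(): hands the job in, once; it reports no verdict.
The state is a dict: "t": time; "joint_positions": joint angles; "qd": joint speeds; "effort": joint torques, N m; "position": TCP position; "ee_rot": TCP orientation; "wrist_force": force on the tool from outside, world axes, zero at the start; "wrist_torque": the same for the moment, N m; "grip_width": opening from 0.0 (shut) to 1.0 (fully open).
Only numpy, scipy, OpenCV 4.12 (cv2) and the standard library are available. Lean on these libraries where they do the work, as an engineer would, in place of code of your own. Each camera call takes 0.05 s, during which the arm holds its last target. There are 200 camera calls.

## Working session

There is one attempt and no reset: what is moved stays moved. The work goes in short steps, Python scripts to look and compute and a shell command to move; the robot and the scene stay as the last step left them, time stands still between calls to the robot, and variables do not carry over. Pictures are saved under pics/ and viewed, about 12 in all and at most 16, crops included, and the job is handed in when it is done.

```bash
ls; mkdir -p pics; cat > h.py <<'E'
import numpy as np, cv2
from cell import monitor, viewer, job
def shot(name, fn=None):
    c=viewer.read_camera(name)
    if fn: cv2.imwrite('pics/'+fn, c['frame'][:,:,::-1])
    return c
def world(c, uv, z):
    K=np.array(c['intrinsics'],float); d=np.array(c['distortion'],float)
    R=cv2.Rodrigues(np.array(c['rvec'],float))[0]; t=np.array(c['tvec'],float).ravel()
    p=cv2.undistortPoints(np.array(uv,float).reshape(-1,1,2),K,d).reshape(-1,2)
    o=-R.T@t; r=np.c_[p,np.ones(len(p))]@R
    return o+r*((np.atleast_1d(z)-o[2])/r[:,2])[:,None]
def pix(c,P):
    return cv2.projectPoints(np.array(P,float).reshape(-1,1,3),np.array(c['rvec'],float),np.array(c['tvec'],float),np.array(c['intrinsics'],float),np.array(c['distortion'],float))[0].reshape(-1,2)
def save(img,fn,box=None,s=1):
    if box: img=img[box[1]:box[3],box[0]:box[2]]
    cv2.imwrite('pics/'+fn,cv2.resize(img[:,:,::-1],None,fx=s,fy=s,interpolation=cv2.INTER_CUBIC))
E
python3 - <<'E'
from h import *
for n in ('top','scene'):
    c=shot(n,n+'0.png'); R=cv2.Rodrigues(np.array(c['rvec']))[0]; print(n,-R.T@np.array(c['tvec']).ravel(), c['intrinsics'])
print(monitor.sense())
E
```

```text
pics
top [ 0.41149232 -0.02366912  1.40500408] [[517.65003116   0.         335.9497374 ]
 [  0.         517.65003116 194.30477879]
 [  0.           0.           1.        ]]
scene [1.22601321 0.11648471 1.12201242] [[507.59449606   0.         320.05871429]
 [  0.         507.59449606 198.74935886]
 [  0.           0.           1.        ]]
{'t': 0.1, 'joint_positions': array([ 7.23914520e+01,  1.76168419e+01,  8.63739472e+01,  8.61464716e-04,
        7.61138626e+01, -4.20978897e+00]), 'qd': array([-0.00263194, -0.07679382, -0.20060601, -0.03367211,  0.09476473,
        0.05943612]), 'effort': array([ 5.20312369e-04, -4.58528316e+01, -2.52608818e+01, -2.33437013e-04,
        5.59938548e-03,  1.95733332e-05]), 'position': array([0.13305883, 0.55875403, 0.23050068]), 'ee_rot': array([-1.79895692e+02, -8.51598435e-03,  1.66601026e+02]), 'wrist_force': array([ 0.05846853, -0.15364832, -0.59142437]), 'wrist_torque': array([-0.04990297,  0.02168167, -0.01571366]), 'grip_width': 0.9990595256517825}
```

View pics/top0.png

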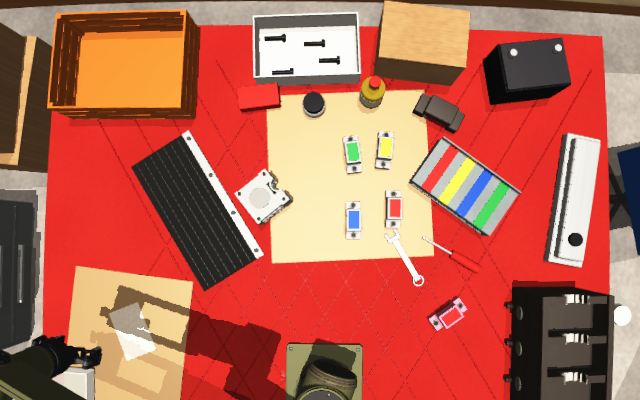

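View pics/scene0.png

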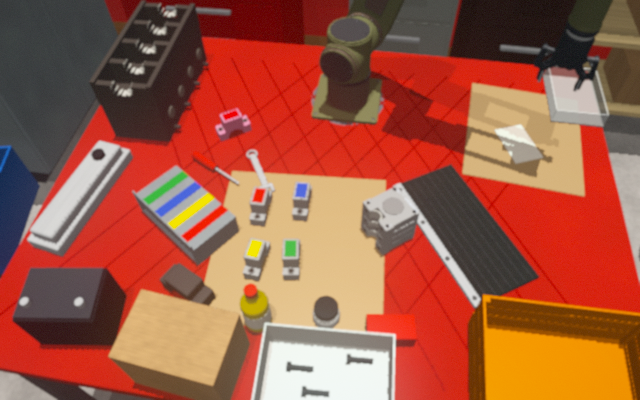

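The top view shows one casting at (263,197), the mat's steel edge running from (187,135) to (260,258), and the shelf at (465,187). The painted caps are green (352,153), yellow (385,148), blue (354,219) and red (394,208). The pink look-alike is at (448,314) and the dark big_cap at (438,112). For red there are two candidates, (394,208) and (448,314). The first is a grey body with a red patch, so it fits; the second has a pink body. I'll check both in an enlarged crop.

```bash
python3 - <<'E'
from h import *
f=cv2.imread('pics/top0.png')[:,:,::-1]
save(f,'crop1.png',(320,90,530,340),2.4*1)
save(f,'crop2.png',(125,120,305,295),3.4)
E
```

```text
(no output)
```

View pics/crop1.png

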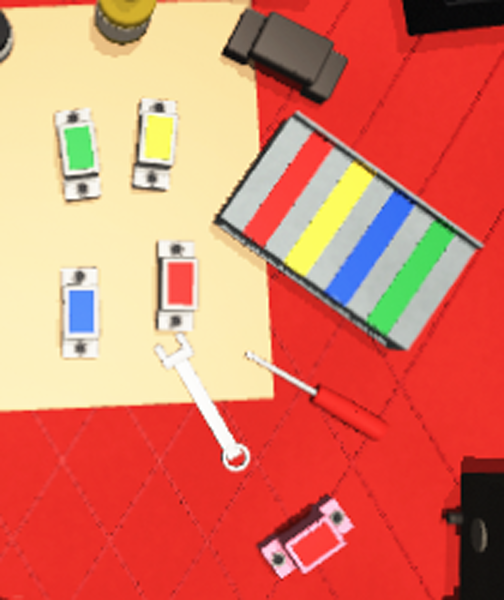

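View pics/crop2.png

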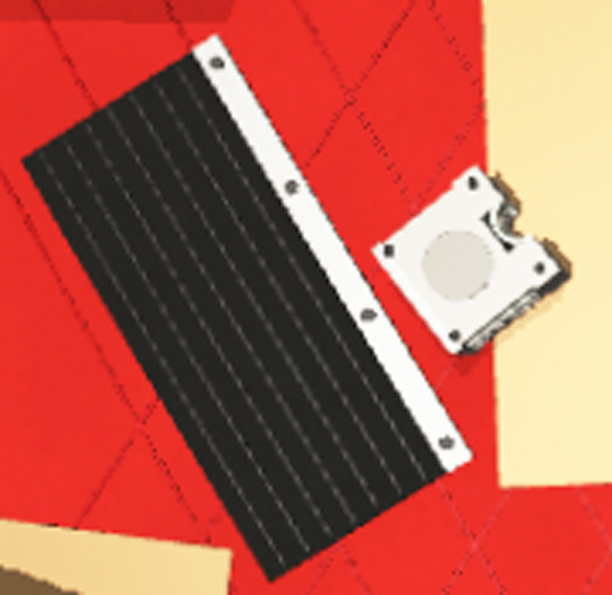

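The red cap to move is confirmed: grey body with a red patch at crop pixel (178,285); the pink-bodied one is left alone. The casting's notched crank side faces away from the mat, and its deck edge is about 8° off square to the steel edge.

```bash
python3 - <<'E'
from h import *
from scipy.optimize import least_squares
c=shot('top'); hsv=cv2.cvtColor(c['frame'],cv2.COLOR_RGB2HSV)
def fc(p,off,s): return (np.array(p,float)+.5)/s-.5+off
def fit(uv,L,guess):
    uv=np.array(uv);L=np.array(L,float)
    def P(q):
        a=q[2];return np.c_[q[0]+L[:,0]*np.cos(a)-L[:,1]*np.sin(a),q[1]+L[:,0]*np.sin(a)+L[:,1]*np.cos(a),L[:,2]]
    r=least_squares(lambda q:(pix(c,P(q))-uv).ravel(),guess); return r.x[:2].round(4),np.degrees(r.x[2]).round(2),'rms',np.sqrt((r.fun**2).mean()).round(2)
o2=np.array([125,120]);o1=np.array([320,90])
m=fit(fc([(218,38),(470,460),(22,160),(272,580)],o2,3.4),[(-.095,-.2,.01),(-.095,.2,.01),(.095,-.2,.01),(.095,.2,.01)],[.45,.3,2.1])
m2=fit(fc([(218,38),(470,460),(22,160),(272,580)],o2,3.4),[(-.095,.2,.01),(-.095,-.2,.01),(.095,.2,.01),(.095,-.2,.01)],[.45,.3,2.1])
print('mat',m,m2)
k=fc([(475,168),(373,247),(460,355)],o2,3.4)
print('cast top pts',world(c,k,.115).round(4).tolist())
print('cast',fit(k,[(-.05,-.05,.115),(.05,-.05,.115),(.05,.05,.115)],[.4,.15,2.1]),fit(k,[(-.05,.05,.115),(.05,.05,.115),(.05,-.05,.115)],[.4,.15,2.1]))
def seg(h0,h1,u0,v0,u1,v1,z,n):
    mk=cv2.inRange(hsv,(h0,130,80),(h1,255,255)); z0=np.zeros_like(mk); z0[v0:v1,u0:u1]=mk[v0:v1,u0:u1]
    pts=cv2.findNonZero(cv2.morphologyEx(z0,cv2.MORPH_OPEN,np.ones((2,2)))).reshape(-1,2)
    W=world(c,pts,z)[:,:2]; r=cv2.minAreaRect((W*1000).astype(np.float32)); ev,V=np.linalg.eigh(np.cov(W.T)); v=V[:,1]
    print(n,len(W),'c',W.mean(0).round(4),'rect',np.round(r[0],1),np.round(r[1],1),'ang',np.degrees(np.arctan2(v[1],v[0])).round(1)%180)
seg(0,8,384,190,404,228,.07,'red');seg(22,33,372,128,400,168,.07,'yellow');seg(100,125,340,195,368,240,.07,'blue');seg(45,80,340,130,365,175,.07,'green')
for n,h in(('yellow',(22,33)),('blue',(100,125)),('green',(45,80))): seg(*h,418,140,530,240,.07,'stripe '+n)
E
```

```text
mat (array([0.4547, 0.3536]), np.float64(122.75), 'rms', np.float64(0.6)) (array([0.4547, 0.3555]), np.float64(302.28), 'rms', np.float64(48.48))
cast top pts [[0.5572, 0.1544, 0.115], [0.4976, 0.2286, 0.115], [0.4192, 0.1621, 0.115]]
cast (array([0.4896, 0.1582]), np.float64(130.71), 'rms', np.float64(0.72)) (array([0.4919, 0.2055]), np.float64(224.04), 'rms', np.float64(18.7))
red 164 c [ 0.4647 -0.1812] rect [ 464. -181.] [41.4 23.4] ang 2.8000000000000114
yellow 169 c [ 0.624  -0.1571] rect [ 623.7 -156.8] [26.6 43.7] ang 175.8
blue 170 c [ 0.4339 -0.0753] rect [433.9 -75.3] [41.2 23.2] ang 0.6999999999999886
green 162 c [ 0.6101 -0.0708] rect [610.2 -70.6] [43.5 25.3] ang 9.300000000000011
stripe yellow 547 c [ 0.5381 -0.3439] rect [ 538.5 -344. ] [ 27.7 141.7] ang 145.0
stripe blue 538 c [ 0.5055 -0.3882] rect [ 505.5 -388.4] [ 27.4 138.3] ang 145.4
stripe green 521 c [ 0.4746 -0.4335] rect [ 474.7 -433.3] [ 27.2 137. ] ang 145.1
```

```bash
cat >> h.py <<'E'
from scipy.spatial.transform import Rotation as Ro
M0=np.array([.4547,.3536]); MY=122.75
def mat2w(x,y):
    a=np.radians(MY); return M0+[x*np.cos(a)-y*np.sin(a), x*np.sin(a)+y*np.cos(a)]
def rel(p,yaw=None,s=None):
    s=s or monitor.sense(); R=Ro.from_euler('xyz',s['ee_rot'],degrees=True)
    d=R.inv().apply(np.array(p)-s['position'])*100
    t=0 if yaw is None else -((yaw-s['ee_rot'][2]+180)%360-180)
    return d.round(2).tolist(), round(t,1)
E
python3 - <<'E'
from h import *
w=mat2w(-.252-.075,.0987); print(w, rel([*w,.25],-147.25), monitor.sense()['position'])
E
```

```text
[0.5485881  0.02518606] ([-52.78, -42.29, -1.88], np.float64(-46.1)) [0.13307249 0.55886231 0.23060036]
```

```bash
python3 -m pendant '[[[-52.8,-42.3,-1.9],-46],[[-52.8,-42.3,-1.9],-46],[[-52.8,-42.3,-1.9],-46],[[-52.8,-42.3,-1.9],-46],[[-52.8,-42.3,-1.9],-46],[[-52.8,-42.3,-1.9],-46],[[-52.8,-42.3,-1.9],-46],[[-52.8,-42.3,-1.9],-46],[[-52.8,-42.3,-1.9],-46],[[-52.8,-42.3,-1.9],-46],[[-52.8,-42.3,-1.9],-46],[[-52.8,-42.3,-1.9],-46]]' -1; python3 -m pendant '[[[0,0,0],0],[[0,0,0],0]]'
python3 - <<'E'
from h import *
w=mat2w(-.252-.075,.0987); print(rel([*w,.018],-147.25)); c=shot('scene'); save(c['frame'],'s1.png',(220,90,560,350),2.3)
E
```

```text
t: 1.65
position: [0.5513, 0.0221, 0.2499]
ee_rot: [-179.9, 0.0, -147.7]
wrist_force: [0.9, 0.5, -0.8]
grip_width: 1.0
t: 1.9
position: [0.5475, 0.0268, 0.25]
ee_rot: [179.9, -0.1, -147.3]
wrist_force: [0.2, -0.5, 0.2]
grip_width: 1.004
([-0.02, -0.22, 23.2], np.float64(-0.1))
```

View pics/s1.png

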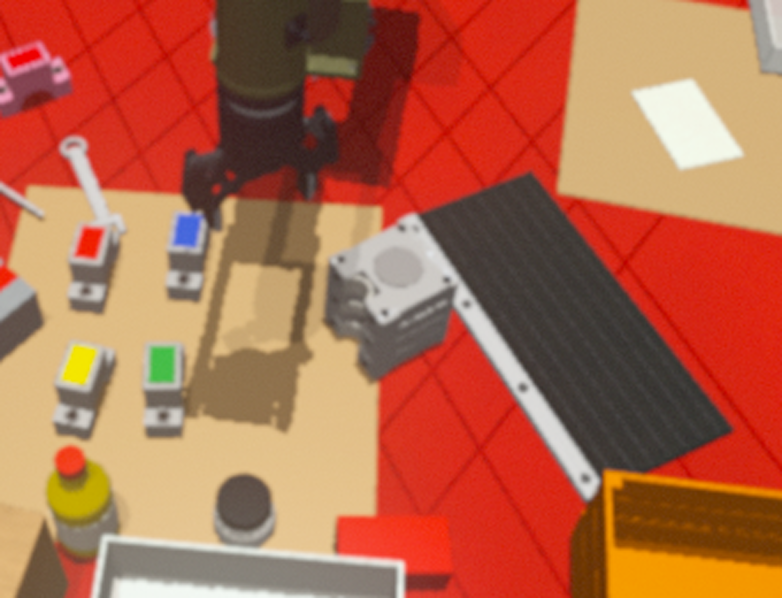

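Casting upright, crank side toward the gripper at crop (350,310), unmoved. Descend and push low.

```bash
python3 -m pendant '[[[0,-0.2,6],0],[[0,-0.2,12],0],[[0,-0.2,18],0],[[0,-0.2,22],0],[[0,-0.2,23.2],0],[[0,-0.2,23.2],0]]'
python3 -m pendant '[[[0,1,0],0],[[0,2,0],0],[[0,2.6,0],0],[[0,3.2,0],0],[[0,3.8,0],0],[[0,4.4,0],0],[[0,4.9,0],0],[[0,4.9,0],0]]'
python3 - <<'E'
from h import *
c=shot('top'); save(c['frame'],'t2.png',(150,120,330,270),4)
E
```

```text
t: 2.7
position: [0.5497, 0.0247, 0.0185]
ee_rot: [180.0, -0.0, -147.3]
wrist_force: [-0.3, 0.4, 0.4]
grip_width: 1.003
t: 3.7
position: [0.5231, 0.0657, 0.0181]
ee_rot: [180.0, -0.0, -147.4]
wrist_force: [1.1, -2.5, -0.5]
grip_width: 0.998
```

View pics/t2.png

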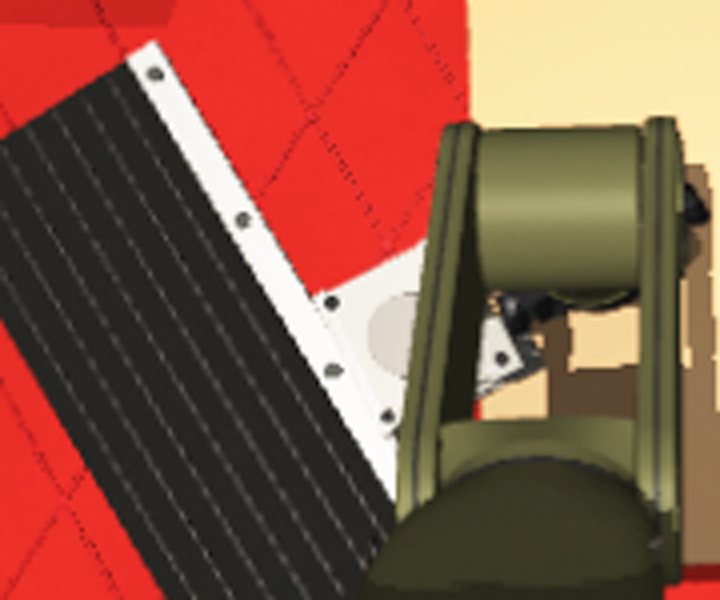

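```bash
python3 -m pendant '[[[0,0.5,0],0],[[0,1,0],0],[[0,1.5,0],0],[[0,2,0],0],[[0,2.4,0],0],[[0,2.8,0],0],[[0,3.1,0],0],[[0,3.1,0],0]]'
python3 - <<'E'
from h import *
c=shot('top'); save(c['frame'],'t3.png',(170,130,330,250),3)
E
```

```text
t: 4.75
position: [0.5151, 0.0891, 0.0219]
ee_rot: [-179.4, 0.7, -147.3]
wrist_force: [10.7, -18.0, 17.0]
grip_width: 0.997
```

View pics/t3.png

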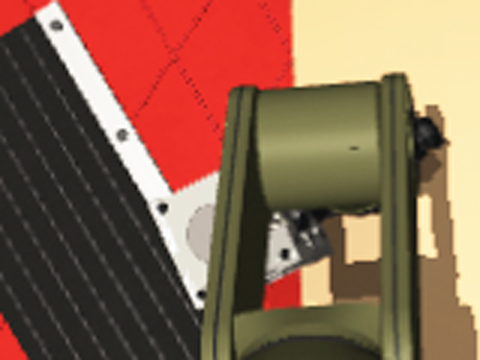

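```bash
python3 -m pendant '[[[0,-2,0],0],[[0,-4,0],0],[[0,-6,-3],0],[[0,-7,-9],10],[[0,-7,-15],20],[[0,-7,-21],30],[[0,-7,-21],40],[[0,-7,-21],50],[[0,-7,-21],60],[[0,-7,-21],70],[[0,-7,-21],80],[[0,-7,-21],90]]' -0.4
python3 - <<'E'
from h import *
c=shot('top','t4f.png'); save(c['frame'],'t4.png',(170,130,330,250),3)
d=shot('scene','s4f.png'); save(d['frame'],'s4.png',(340,150,460,260),5)
E
python3 -c "
import cv2,numpy as np
a=cv2.imread('pics/t4.png');b=cv2.imread('pics/s4.png');a=cv2.copyMakeBorder(a,0,b.shape[0]-a.shape[0],0,0,0) if b.shape[0]>a.shape[0] else a
b=cv2.resize(b,None,fx=.5,fy=.5);cv2.imwrite('pics/c4.png',np.hstack([a[:360],cv2.copyMakeBorder(b,0,max(0,360-b.shape[0]),0,0,0)[:360]]))"
```

```text
t: 6.3
position: [0.5435, 0.0323, 0.227]
ee_rot: [-179.9, -0.2, 122.3]
wrist_force: [-0.2, 0.2, -0.2]
grip_width: 0.698
```

View pics/c4.png

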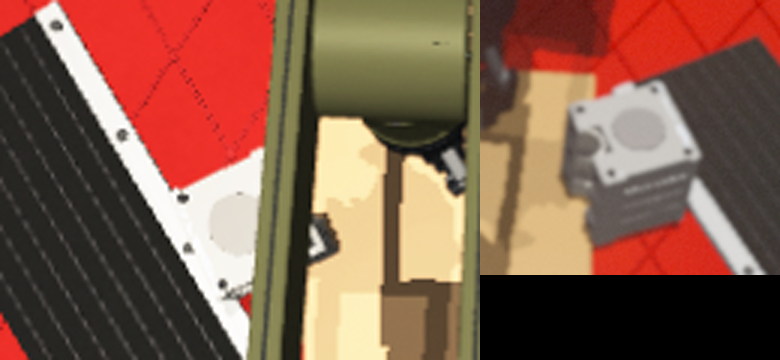

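```bash
cat >> h.py <<'E'
from scipy.optimize import least_squares
def fit(obs,guess):
    # obs: list of (cam, uv, local points)
    def P(q,L):
        L=np.array(L,float);a=q[2];return np.c_[q[0]+L[:,0]*np.cos(a)-L[:,1]*np.sin(a),q[1]+L[:,0]*np.sin(a)+L[:,1]*np.cos(a),L[:,2]]
    r=least_squares(lambda q:np.concatenate([(pix(c,P(q,L))-np.array(uv)).ravel() for c,uv,L in obs]),guess)
    return r.x, np.abs(r.fun).max()
def w2mat(p):
    a=np.radians(MY); d=np.array(p)[:2]-M0; return np.array([d[0]*np.cos(a)+d[1]*np.sin(a), -d[0]*np.sin(a)+d[1]*np.cos(a)])
E
python3 - <<'E'
from h import *
t=viewer.read_camera('top');s=viewer.read_camera('scene')
h=.115
ut=[(170+177/3,130+186/3),(170+224/3,130+297/3)]; Lt=[(.05,-.05,h),(.05,.05,h)]
us=[(340+88/2.5,150+117/2.5),(340+175/2.5,150+82/2.5),(340+220/2.5,150+155/2.5),(340+122/2.5,150+185/2.5)]
Ls=[(-.05,.05,h),(.05,.05,h),(.05,-.05,h),(-.05,-.05,h)]
for o in([(t,ut,Lt)],[(s,us,Ls)],[(t,ut,Lt),(s,us,Ls)]):
    q,e=fit(o,[.46,.2,2.1]); print(q[:2],np.degrees(q[2])-MY,e,w2mat(q))
# contact at local (-.05,-.03)
a=q[2]-np.radians(MY); m=w2mat(q); cy=m[1]+(-.05*np.sin(a)-.03*np.cos(a)); cx=m[0]+(-.05*np.cos(a)+.03*np.sin(a)); print('contact',cx,cy)
w=mat2w(cx-.057-.03,cy); print(rel([*w,.23],-147.25))
E
```

```text
[0.47290363 0.1756942 ] -8.184761837066759 0.20192655592299502 [-0.15947342  0.08093253]
[0.48225124 0.18576941] -3.9817835696825483 2.854761689362931 [-0.15605659  0.06762039]
[0.47995378 0.18324563] -3.4449590762180833 3.5820022442223944 [-0.15693632  0.07091795]
contact -0.2086486583097255 0.04397664229887606
([2.29, 5.48, -0.26], np.float64(-90.0))
```

```bash
python3 -m pendant '[[[2.3,5.5,0],-10],[[2.3,5.5,0],-20],[[2.3,5.5,0],-30],[[2.3,5.5,0],-40],[[2.3,5.5,0],-50],[[2.3,5.5,0],-60],[[2.3,5.5,0],-70],[[2.3,5.5,0],-80],[[2.3,5.5,0],-90],[[2.3,5.5,0],-90]]' -1
python3 - <<'E'
from h import *
print(w2mat(monitor.sense()['position'])); w=mat2w(-.301,.045); print(rel([*w,.02],-147.25))
E
```

```text
t: 7.75
position: [0.5782, 0.0813, 0.2279]
ee_rot: [180.0, -0.0, -147.4]
wrist_force: [0.1, -0.5, -0.2]
grip_width: 0.999
[-0.29585926  0.04340594]
([0.14, -0.53, 20.79], np.float64(-0.1))
```

```bash
python3 -m pendant '[[[0.1,-0.5,6],0],[[0.1,-0.5,12],0],[[0.1,-0.5,18],0],[[0.1,-0.5,20.5],0],[[0.1,-0.5,20.5],0]]'
python3 -m pendant '[[[0,1,0],0],[[0,2,0],0],[[0,3,0],0],[[0,3.7,0],0],[[0,4.4,0],0],[[0,4.9,0],0],[[0,4.9,0],0]]'
python3 - <<'E'
from h import *
print(w2mat(monitor.sense()['position']))
E
```

```text
t: 8.38
position: [0.5782, 0.0764, 0.0209]
ee_rot: [179.8, -0.3, -147.5]
wrist_force: [-0.3, -0.6, 1.3]
grip_width: 0.996
t: 9.25
position: [0.5543, 0.1181, 0.0239]
ee_rot: [-179.9, 0.1, -147.4]
wrist_force: [3.4, -2.4, 0.3]
grip_width: 1.0
[-0.25192672  0.04365524]
```

```bash
python3 -m pendant '[[[0,0.3,0],0],[[0,0.6,0],0],[[0,0.6,0],0]]'
python3 - <<'E'
from h import *
print(w2mat(monitor.sense()['position']))
E
python3 -m pendant '[[[0,-2,0],0],[[0,-4.5,0],0],[[0,-5,-6],0],[[0,-5,-12],10],[[0,-5,-18],20],[[0,-5,-21],30],[[0,-5,-21],40],[[0,-5,-21],50],[[0,-5,-21],60],[[0,-5,-21],70],[[0,-5,-21],80],[[0,-5,-21],90]]' -0.4
python3 - <<'E'
from h import *
c=shot('top','t5f.png'); d=shot('scene','s5f.png')
a=cv2.resize(c['frame'][160:250,200:290],None,fx=4,fy=4,interpolation=2); b=cv2.resize(d['frame'][165:255,350:440],None,fx=4,fy=4,interpolation=2)
save(np.hstack([a,b]),'c5.png')
E
```

```text
t: 9.62
position: [0.5551, 0.1206, 0.0257]
ee_rot: [-179.6, 0.3, -147.3]
wrist_force: [7.0, -14.1, 11.0]
grip_width: 0.999
[-0.2502317   0.04159873]
t: 11.12
position: [0.5764, 0.0811, 0.2322]
ee_rot: [-179.9, -0.2, 122.3]
wrist_force: [0.1, -0.5, -0.2]
grip_width: 0.699
```

View pics/c5.png

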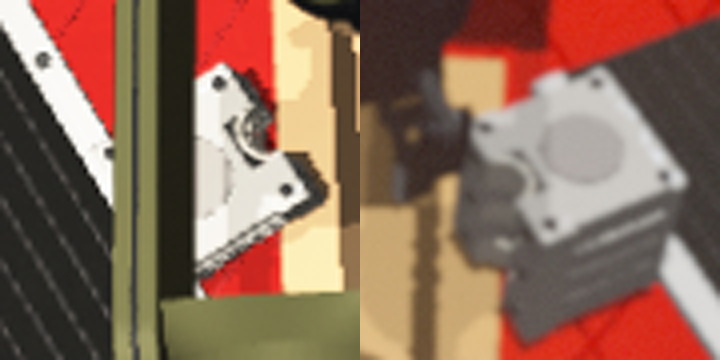

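```bash
python3 - <<'E'
from h import *
t=viewer.read_camera('top');s=viewer.read_camera('scene')
h=.115;k=.04
f=lambda p,o:((np.array(p,float)+.5)/4-.5+o)
ut=f([(218,83),(288,189)],[200,160]);Lt=[(-k,-k,h),(-k,k,h)]
us=f([(485-360,128),(550-360,222),(663-360,175),(597-360,82)],[350,165]);Ls=[(-k,k,h),(-k,-k,h),(k,-k,h),(k,k,h)]
for o in([(t,ut,Lt)],[(s,us,Ls)],[(t,ut,Lt),(s,us,Ls)]):
    q,e=fit(o,[.46,.2,2.1]); print(q[:2],np.degrees(q[2])-MY,e,w2mat(q))
E
```

```text
[0.47262085 0.18948816] 2.0253204227983304 0.012269062245849227 [-0.14771918  0.07370818]
[0.47792717 0.19184833] 1.019972945694576 0.42904964379559374 [-0.14860477  0.06796857]
[0.47610593 0.19135905] 0.3661763438194612 1.2475870274559213 [-0.14803103  0.06976499]
```

```bash
python3 - <<'E'
from h import *
w=mat2w(-.24,.071); print(rel([*w,.095],122.75))
E
```

```text
([5.53, -2.6, 13.77], np.float64(0.0))
```

```bash
python3 -m pendant '[[[5.5,-2.6,0],0],[[5.5,-2.6,5],0],[[5.5,-2.6,10],0],[[5.5,-2.6,13.8],0],[[5.5,-2.6,13.8],0],[[5.5,-2.6,13.8],0]]'
python3 -m pendant '[[[1,0,0],0],[[2,0,0],0],[[3,0,0],0],[[3.6,0,-0.2],0],[[4.2,0,-0.7],0],[[4.8,0,-1.2],0]]'
python3 -m pendant '[[[0.7,0,-0.5],0],[[1.5,0,-1.05],0],[[2.3,0,-1.5],0],[[3.2,0,-1.9],0],[[4.0,0,-2.3],0],[[4.9,0,-2.5],0],[[5.8,0,-2.7],0],[[6.7,0,-2.8],0]]'
python3 -m pendant '[[[0.9,0,-0.1],0],[[1.8,0,-0.1],0],[[2.7,0,-0.1],0],[[3.4,0,-0.1],0],[[3.4,0,-0.1],0]]'
python3 - <<'E'
from h import *
s=monitor.sense();print(w2mat(s['position']),s['position'])
d=shot('scene','s6f.png');save(d['frame'],'s6.png',(320,130,560,310),2.5)
E
```

```text
t: 12.08
position: [0.527, 0.1132, 0.0963]
ee_rot: [179.9, 0.0, 122.7]
wrist_force: [1.2, 0.6, 0.2]
grip_width: 0.697
t: 12.82
position: [0.5003, 0.1531, 0.1079]
ee_rot: [-180.0, 0.1, 122.7]
wrist_force: [-0.1, -4.0, 1.1]
grip_width: 0.7
t: 13.82
position: [0.464, 0.211, 0.1355]
ee_rot: [179.9, -0.0, 122.6]
wrist_force: [0.4, -0.3, 3.2]
grip_width: 0.702
t: 14.45
position: [0.4455, 0.239, 0.1362]
ee_rot: [-180.0, -0.0, 122.6]
wrist_force: [-0.1, 0.5, 0.1]
grip_width: 0.7
[-0.09138001  0.06974706] [0.44547426 0.23901447 0.13619565]
```

View pics/s6.png

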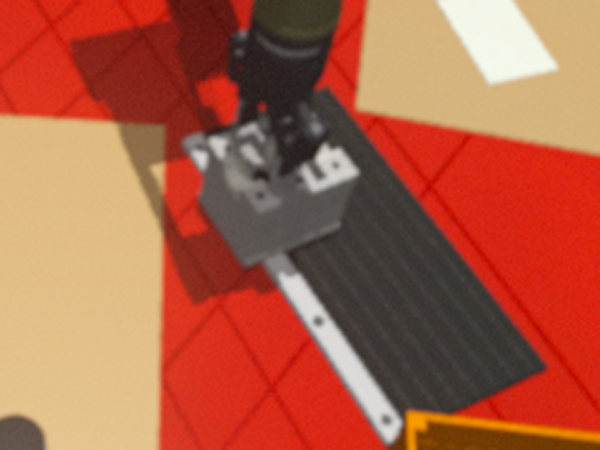

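```bash
python3 -m pendant '[[[-1,0,-4],0],[[-6,0,-8],-10],[[-12,0,-8],-20],[[-14,0,-8],-30],[[-14,0,-8],-40],[[-14,0,-8],-50],[[-14,0,-8],-60],[[-14,0,-8],-70],[[-14,0,-8],-80],[[-14,0,-8],-90],[[-14,0,-8],-90]]' -1
python3 - <<'E'
from h import *
w=mat2w(-.232,.071); print(rel([*w,.02],-147.25))
c=shot('top','t7f.png'); d=shot('scene','s7f.png')
a=cv2.resize(c['frame'][150:250,170:270],None,fx=4,fy=4,interpolation=2); b=cv2.resize(d['frame'][150:250,370:470],None,fx=4,fy=4,interpolation=2)
save(np.hstack([a,b]),'c7.png')
E
```

```text
t: 15.88
position: [0.5213, 0.1203, 0.2163]
ee_rot: [-180.0, -0.0, -147.5]
wrist_force: [0.3, -0.1, -0.5]
grip_width: 1.002
([0.08, 0.03, 19.63], np.float64(-0.3))
```

View pics/c7.png

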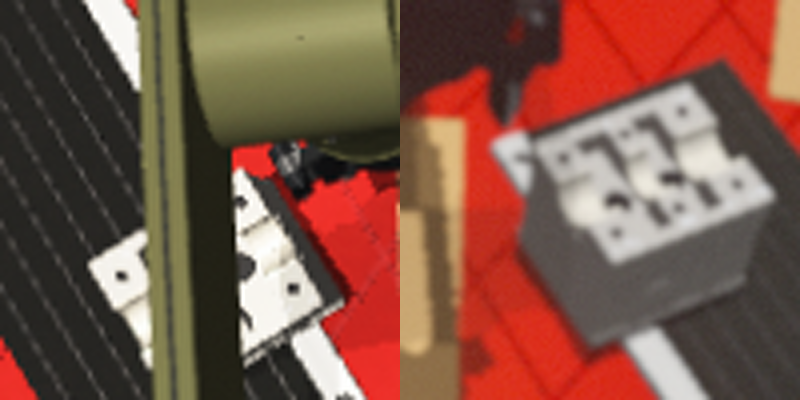

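The casting now lies flat with its saddles up, overhanging the steel edge. Push it low onto the mat.

```bash
python3 -m pendant '[[[0,0,6],0],[[0,0,12],0],[[0,0,17],0],[[0,0,19.6],0],[[0,0,19.6],0]]'
python3 -m pendant '[[[0,1,0],0],[[0,2,0],0],[[0,3,0],0],[[0,4,0],0],[[0,5,0],0],[[0,6,0],0],[[0,7,0],0],[[0,8,0],0],[[0,9,0],0],[[0,10,0],0],[[0,11,0],0],[[0,12,0],0]]'
python3 - <<'E'
from h import *
s=monitor.sense();print(w2mat(s['position']))
E
python3 -m pendant '[[[0,-2,0],0],[[0,-4,0],0],[[0,-5,-6],0],[[0,-5,-12],0],[[0,-8,-18],10],[[4,-14,-18],20],[[8,-20,-18],30],[[10,-24,-18],30]]'
python3 - <<'E'
from h import *
c=shot('top','t8f.png'); d=shot('scene','s8f.png')
a=cv2.resize(c['frame'][130:270,130:270],None,fx=2.8,fy=2.8,interpolation=2); b=cv2.resize(d['frame'][140:280,390:530],None,fx=2.8,fy=2.8,interpolation=2)
save(np.hstack([a,b]),'c8.png')
E
```

```text
t: 16.6
position: [0.5194, 0.1203, 0.0183]
ee_rot: [179.9, -0.3, -147.5]
wrist_force: [-0.7, 0.8, -0.1]
grip_width: 1.001
t: 18.1
position: [0.4582, 0.2218, 0.0213]
ee_rot: [-179.9, 0.2, -147.3]
wrist_force: [4.6, -5.5, 2.9]
grip_width: 1.0
[-0.1127589   0.06831823]
t: 19.1
position: [0.5009, -0.0321, 0.201]
ee_rot: [-180.0, 0.1, -177.4]
wrist_force: [1.0, 0.3, -0.1]
grip_width: 0.999
```

View pics/c8.png

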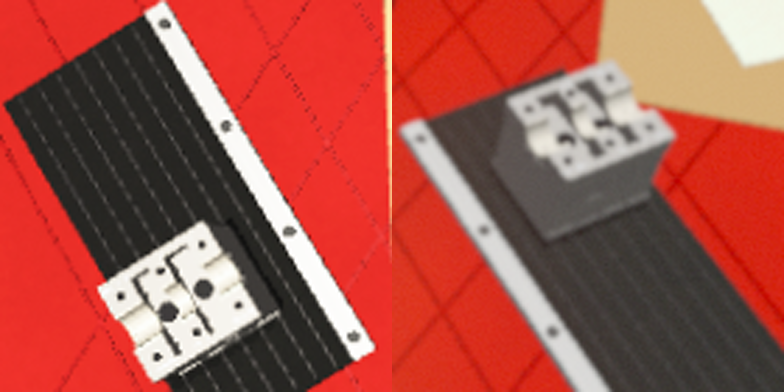

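Casting lies wholly on the mat, saddles up (crop: body 100–280, mat edges clear all round). Now the caps, green first.

```bash
cat >> h.py <<'E'
CAP=dict(red=(.4642,-.1811,92.8),yellow=(.6239,-.1570,85.8),blue=(.4339,-.0753,90.7),green=(.6101,-.0707,99.3))
BAY=dict(red=(.5692,-.2984),yellow=(.5376,-.3434),blue=(.5061,-.3885),green=(.4746,-.4336))
def pick(n,z=.036): print('pick',n,rel([*CAP[n][:2],z],CAP[n][2]))
def place(n,z=.107): print('place',n,rel([*BAY[n],z],55.))
E
python3 -c "from h import *;pick('green')"
```

```text
pick green ([-10.66, -3.8, 16.51], np.float64(83.0))
```

```bash
python3 -m pendant '[[[-5,-2,0],10],[[-10.7,-3.8,0],20],[[-10.7,-3.8,0],30],[[-10.7,-3.8,0],40],[[-10.7,-3.8,0],50],[[-10.7,-3.8,0],60],[[-10.7,-3.8,0],70],[[-10.7,-3.8,0],80],[[-10.7,-3.8,3],83],[[-10.7,-3.8,7],83],[[-10.7,-3.8,8],83],[[-10.7,-3.8,8],83]]' -1; python3 -c "from h import *;pick('green')"
```

```text
t: 20.7
position: [0.6098, -0.0635, 0.12]
ee_rot: [-179.9, -0.0, 99.6]
wrist_force: [0.4, 0.3, 0.1]
grip_width: 1.005
pick green ([-0.72, -0.08, 8.4], np.float64(0.3))
```

```bash
python3 -m pendant '[[[-0.7,-0.1,0],0],[[-0.7,-0.1,4],0],[[-0.7,-0.1,7],0],[[-0.7,-0.1,8.4],0],[[-0.7,-0.1,8.4],0]]' -1
python3 -c "from h import *;pick('green')"
python3 -m pendant '[[[0,0,0],0],[[0,0,0],0],[[0,0,0],0],[[0,0,0],0],[[0,0,-2],0],[[0,0,-6],0],[[0,0,-12],0],[[0,0,-18],0],[[0,0,-18],0]]' 1 60
python3 -c "from h import *;place('green')"
```

```text
t: 21.32
position: [0.6104, -0.0717, 0.0364]
ee_rot: [-180.0, -0.0, 99.6]
wrist_force: [0.1, 0.5, 0.1]
grip_width: 0.997
pick green ([0.1, -0.02, 0.04], np.float64(0.3))
t: 22.45
position: [0.6137, -0.0719, 0.2225]
ee_rot: [179.3, 0.2, 99.6]
wrist_force: [-0.4, -0.2, -3.9]
grip_width: 0.667
place green ([-33.29, -19.89, 11.47], np.float64(44.6))
```

```bash
python3 -m pendant '[[[-5,-3,0],8],[[-10,-6,0],16],[[-15,-9,0],24],[[-20,-12,0],32],[[-25,-15,0],40],[[-30,-18,0],44.6],[[-33.3,-19.9,0],44.6],[[-33.3,-19.9,0],44.6],[[-33.3,-19.9,4],44.6],[[-33.3,-19.9,8],44.6],[[-33.3,-19.9,8],44.6]]'; python3 -c "from h import *;place('green')"
```

```text
t: 23.82
position: [0.4666, -0.4284, 0.1313]
ee_rot: [-179.3, -0.2, 55.0]
wrist_force: [-0.2, 0.7, -4.7]
grip_width: 0.668
place green ([0.03, 0.98, 2.42], np.float64(0.0))
```

```bash
python3 -m pendant '[[[0,1,0],0],[[0,1,0.8],0],[[0,1,1.4],0],[[0,1,1.4],0],[[0,1,1.4],0]]'; python3 -c "from h import *;place('green')"
```

```text
t: 24.45
position: [0.4778, -0.4386, 0.1225]
ee_rot: [180.0, 0.0, 55.0]
wrist_force: [-0.1, -0.2, -3.9]
grip_width: 0.666
place green ([0.23, -0.55, 1.55], np.float64(-0.0))
```

```bash
python3 -m pendant '[[[0.2,-0.5,0.5],0],[[0.2,-0.5,1],0],[[0.2,-0.5,1.3],0],[[0.2,-0.5,1.3],0],[[0.2,-0.5,1.3],0]]'; python3 -c "from h import *;place('green')"
```

```text
t: 25.08
position: [0.475, -0.4342, 0.1092]
ee_rot: [180.0, 0.0, 55.0]
wrist_force: [0.1, -0.7, -3.5]
grip_width: 0.668
place green ([0.03, -0.07, 0.22], np.float64(0.0))
```

```bash
python3 -m pendant '[[[0,-0.1,0.2],0],[[0,-0.1,0.3],0],[[0,-0.1,0.3],0]]'; python3 -m pendant '[[[0,0,0],0],[[0,0,0],0],[[0,0,0],0],[[0,0,0],0],[[0,0,-3],0],[[0,0,-8],0],[[0,0,-12],0],[[0,0,-12],0],[[0,0,-12],0]]' -1;  python3 -c "from h import *;pick('blue')"
```

```text
t: 25.45
position: [0.4749, -0.4341, 0.1086]
ee_rot: [179.8, 0.0, 55.0]
wrist_force: [-1.7, 2.6, 7.1]
grip_width: 0.667
t: 26.58
position: [0.4737, -0.4331, 0.2256]
ee_rot: [-179.9, -0.0, 55.0]
wrist_force: [0.3, -0.3, -0.8]
grip_width: 1.001
pick blue ([27.03, -23.76, 19.0], np.float64(-35.7))
```

```bash
python3 -m pendant '[[[5,-4.4,0],-8],[[10,-8.8,0],-16],[[15,-13.2,0],-24],[[20,-17.6,0],-32],[[25,-22,0],-35.7],[[27,-23.8,0],-35.7],[[27,-23.8,5],-35.7],[[27,-23.8,10],-35.7],[[27,-23.8,10],-35.7],[[27,-23.8,10],-35.7],[[27,-23.8,10],-35.7]]'; python3 -c "from h import *;pick('blue')"
```

```text
t: 27.95
position: [0.4354, -0.0765, 0.1278]
ee_rot: [179.8, 0.1, 90.7]
wrist_force: [-0.3, 0.1, 0.5]
grip_width: 1.0
pick blue ([0.13, -0.18, 9.18], np.float64(-0.0))
```

```bash
python3 -m pendant '[[[0.1,-0.2,4],0],[[0.1,-0.2,7.5],0],[[0.1,-0.2,9.1],0],[[0.1,-0.2,9.1],0],[[0.1,-0.2,9.1],0]]' -1
python3 -c "from h import *;pick('blue')"
python3 -m pendant '[[[0,0,0],0],[[0,0,0],0],[[0,0,0],0],[[0,0,0],0],[[0,0,-2],0],[[0,0,-6],0],[[0,0,-12],0],[[0,0,-18.5],0],[[0,0,-18.5],0],[[0,0,-18.5],0],[[0,0,-18.5],0]]' 1 60
python3 -c "from h import *;place('blue')"
```

```text
t: 28.58
position: [0.4333, -0.0754, 0.0366]
ee_rot: [179.8, 0.0, 90.7]
wrist_force: [-0.0, -1.2, -0.5]
grip_width: 1.005
pick blue ([0.01, 0.06, 0.06], np.float64(-0.0))
t: 29.95
position: [0.4297, -0.0743, 0.218]
ee_rot: [-179.7, -0.1, 90.7]
wrist_force: [-0.9, -0.1, -5.0]
grip_width: 0.67
place blue ([-31.53, 7.31, 11.01], np.float64(35.7))
```

```bash
python3 -m pendant '[[[-5,1.2,0],8],[[-10,2.3,0],16],[[-15,3.5,0],24],[[-20,4.6,0],32],[[-25,5.8,0],35.7],[[-29,6.8,0],35.7],[[-31.5,7.3,0],35.7],[[-31.5,7.3,4],35.7],[[-31.5,7.3,7],35.7],[[-31.5,7.3,7],35.7],[[-31.5,7.3,7],35.7],[[-31.5,7.3,7],35.7]]'; python3 -c "from h import *;place('blue',.109)"
```

```text
t: 31.45
position: [0.5097, -0.3896, 0.1516]
ee_rot: [179.9, 0.0, 55.0]
wrist_force: [1.3, -1.0, -4.1]
grip_width: 0.666
place blue ([-0.12, -0.37, 4.26], np.float64(0.0))
```

```bash
python3 -m pendant '[[[-0.1,-0.4,1],0],[[-0.1,-0.4,2.5],0],[[-0.1,-0.4,3.6],0],[[-0.1,-0.4,3.6],0],[[-0.1,-0.4,3.6],0],[[-0.1,-0.4,3.6],0]]'; python3 -c "from h import *;place('blue',.109)"
```

```text
t: 32.2
position: [0.5053, -0.3878, 0.1148]
ee_rot: [179.9, 0.0, 55.0]
wrist_force: [0.1, 0.2, -3.9]
grip_width: 0.671
place blue ([-0.01, 0.1, 0.58], np.float64(0.0))
```

```bash
python3 -m pendant '[[[0,0.1,0.3],0],[[0,0.1,0.6],0],[[0,0.1,0.6],0],[[0,0.1,0.6],0]]';python3 -c "from h import *;place('blue',.109)"; python3 -m pendant '[[[0,0,0],0],[[0,0,0],0],[[0,0,0],0],[[0,0,0],0],[[0,0,-3],0],[[0,0,-8],0],[[0,0,-12],0],[[0,0,-12],0],[[0,0,-12],0],[[0,0,-12],0]]' -1;  python3 -c "from h import *;pick('yellow')"
```

```text
t: 32.7
position: [0.5057, -0.3881, 0.1082]
ee_rot: [-180.0, 0.0, 55.0]
wrist_force: [-0.6, -0.5, -4.4]
grip_width: 0.667
place blue ([-0.02, 0.05, -0.08], np.float64(0.0))
t: 33.95
position: [0.5048, -0.3873, 0.2264]
ee_rot: [-179.8, -0.0, 55.0]
wrist_force: [-0.7, 0.2, 0.3]
grip_width: 0.999
pick yellow ([25.68, -3.38, 19.06], np.float64(-30.8))
```

```bash
python3 -m pendant '[[[5,-0.7,0],-8],[[10,-1.4,0],-16],[[15,-2.1,0],-24],[[20,-2.7,0],-30.8],[[24,-3.2,0],-30.8],[[25.7,-3.4,0],-30.8],[[25.7,-3.4,5],-30.8],[[25.7,-3.4,10],-30.8],[[25.7,-3.4,10],-30.8],[[25.7,-3.4,10],-30.8],[[25.7,-3.4,10],-30.8]]'; python3 -c "from h import *;pick('yellow')"
```

```text
t: 35.33
position: [0.627, -0.1591, 0.1308]
ee_rot: [179.7, 0.1, 85.8]
wrist_force: [0.5, 0.6, -0.1]
grip_width: 0.996
pick yellow ([0.19, -0.37, 9.48], np.float64(-0.0))
```

```bash
python3 -m pendant '[[[0.1,-0.2,4],0],[[0.1,-0.2,7.5],0],[[0.1,-0.2,9.2],0],[[0.1,-0.2,9.2],0],[[0.1,-0.2,9.2],0],[[0.1,-0.2,9.2],0]]' -1
python3 -c "from h import *;pick('yellow')"
python3 -m pendant '[[[0,0,0],0],[[0,0,0],0],[[0,0,0],0],[[0,0,0],0],[[0,0,-2],0],[[0,0,-6],0],[[0,0,-12],0],[[0,0,-18.5],0],[[0,0,-18.5],0],[[0,0,-18.5],0],[[0,0,-18.5],0]]' 1 60
python3 -c "from h import *;place('yellow')"
```

```text
t: 36.08
position: [0.6247, -0.1573, 0.038]
ee_rot: [179.8, 0.0, 85.8]
wrist_force: [-0.1, -0.3, -0.7]
grip_width: 0.996
pick yellow ([0.02, -0.08, 0.2], np.float64(0.0))
t: 37.45
position: [0.6212, -0.1562, 0.218]
ee_rot: [-179.6, -0.1, 85.8]
wrist_force: [0.1, 0.8, -4.8]
grip_width: 0.665
place yellow ([-19.3, -6.9, 11.12], np.float64(30.8))
```

```bash
python3 -m pendant '[[[-4,-1.5,0],8],[[-8,-3,0],16],[[-13,-4.6,0],24],[[-17,-6.1,0],30.8],[[-19.3,-6.9,0],30.8],[[-19.3,-6.9,4],30.8],[[-19.3,-6.9,7],30.8],[[-19.3,-6.9,7],30.8],[[-19.3,-6.9,7],30.8],[[-19.3,-6.9,7],30.8],[[-19.3,-6.9,7],30.8]]'; python3 -c "from h import *;place('yellow',.11)"
```

```text
t: 38.83
position: [0.5413, -0.3446, 0.1528]
ee_rot: [179.9, 0.0, 55.0]
wrist_force: [0.5, -0.3, -4.3]
grip_width: 0.672
place yellow ([-0.11, -0.38, 4.27], np.float64(0.0))
```

```bash
python3 -m pendant '[[[-0.1,-0.4,1],0],[[-0.1,-0.4,2.5],0],[[-0.1,-0.4,3.6],0],[[-0.1,-0.4,3.6],0],[[-0.1,-0.4,3.6],0],[[-0.1,-0.4,3.6],0]]'; python3 -c "from h import *;place('yellow',.109)"
```

```text
t: 39.58
position: [0.537, -0.3432, 0.1158]
ee_rot: [179.9, 0.0, 55.0]
wrist_force: [0.2, 0.1, -5.4]
grip_width: 0.668
place yellow ([0.01, 0.06, 0.68], np.float64(0.0))
```

```bash
python3 -m pendant '[[[0,0.1,0.3],0],[[0,0.1,0.6],0],[[0,0.1,0.7],0],[[0,0.1,0.7],0]]';python3 -c "from h import *;place('yellow',.109)"; python3 -m pendant '[[[0,0,0],0],[[0,0,0],0],[[0,0,0],0],[[0,0,0],0],[[0,0,-3],0],[[0,0,-8],0],[[0,0,-12],0],[[0,0,-12],0],[[0,0,-12],0],[[0,0,-12],0]]' -1;  python3 -c "from h import *;pick('red')"
```

```text
t: 40.08
position: [0.5373, -0.3433, 0.1081]
ee_rot: [-180.0, -0.0, 55.0]
wrist_force: [-0.3, 0.1, -3.5]
grip_width: 0.666
place yellow ([0.01, 0.03, -0.09], np.float64(0.0))
t: 41.32
position: [0.5364, -0.3427, 0.2264]
ee_rot: [-179.8, -0.0, 55.0]
wrist_force: [1.3, 0.0, -0.1]
grip_width: 1.0
pick red ([9.09, -15.12, 19.1], np.float64(-37.8))
```

```bash
python3 -m pendant '[[[3,-5,0],-8],[[6,-10,0],-16],[[8,-14,0],-24],[[9.1,-15.1,0],-32],[[9.1,-15.1,0],-37.8],[[9.1,-15.1,5],-37.8],[[9.1,-15.1,10],-37.8],[[9.1,-15.1,10],-37.8],[[9.1,-15.1,10],-37.8],[[9.1,-15.1,10],-37.8]]'; python3 -c "
from h import *;pick('red')
d=shot('scene');save(d['frame'],'s9.png',(120,140,340,290),3.5)"
```

```text
t: 42.58
position: [0.4675, -0.1831, 0.1301]
ee_rot: [179.8, 0.1, 92.8]
wrist_force: [0.1, 0.3, 0.1]
grip_width: 1.001
pick red ([0.23, -0.35, 9.41], np.float64(0.0))
```

View pics/s9.png

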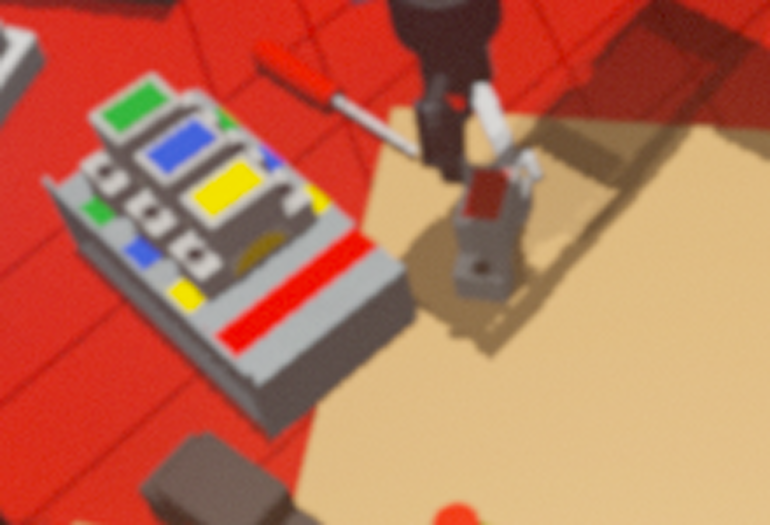

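Three caps stand centred on their own stripes: green (135,105), blue (180,145), yellow (230,190). Spanner and screwdriver are undisturbed. Now the red cap.

```bash
python3 -m pendant '[[[0.1,-0.2,4],0],[[0.1,-0.2,7.5],0],[[0.1,-0.2,9.2],0],[[0.1,-0.2,9.2],0],[[0.1,-0.2,9.2],0],[[0.1,-0.2,9.2],0]]' -1
python3 -c "from h import *;pick('red')"
python3 -m pendant '[[[0,0,0],0],[[0,0,0],0],[[0,0,0],0],[[0,0,0],0],[[0,0,-2],0],[[0,0,-6],0],[[0,0,-12],0],[[0,0,-18.5],0],[[0,0,-18.5],0],[[0,0,-18.5],0],[[0,0,-18.5],0]]' 1 60
python3 -c "from h import *;place('red')"
```

```text
t: 43.38
position: [0.4649, -0.1819, 0.0376]
ee_rot: [179.9, 0.1, 92.8]
wrist_force: [0.6, -1.4, -0.6]
grip_width: 0.998
pick red ([0.08, -0.07, 0.16], np.float64(0.0))
t: 44.75
position: [0.4619, -0.1805, 0.2189]
ee_rot: [-179.7, -0.1, 92.8]
wrist_force: [0.1, 0.1, -4.6]
grip_width: 0.67
place red ([-12.33, 10.19, 11.11], np.float64(37.8))
```

```bash
python3 -m pendant '[[[-4,3.3,0],8],[[-8,6.6,0],16],[[-11,9,0],24],[[-12.3,10.2,0],32],[[-12.3,10.2,0],37.8],[[-12.3,10.2,4],37.8],[[-12.3,10.2,7],37.8],[[-12.3,10.2,7],37.8],[[-12.3,10.2,7],37.8],[[-12.3,10.2,7],37.8],[[-12.3,10.2,7],37.8]]'; python3 -c "from h import *;place('red',.109)"
```

```text
t: 46.12
position: [0.5725, -0.2996, 0.1527]
ee_rot: [179.9, -0.0, 55.0]
wrist_force: [-0.2, 0.1, -3.6]
grip_width: 0.673
place red ([-0.09, -0.35, 4.37], np.float64(0.0))
```

```bash
python3 -m pendant '[[[-0.1,-0.4,1],0],[[-0.1,-0.4,2.5],0],[[-0.1,-0.4,3.6],0],[[-0.1,-0.4,3.6],0],[[-0.1,-0.4,3.6],0],[[-0.1,-0.4,3.6],0]]'; python3 -c "from h import *;place('red',.109)"
```

```text
t: 46.88
position: [0.5684, -0.2981, 0.1158]
ee_rot: [179.9, -0.0, 55.0]
wrist_force: [-0.0, -0.2, -3.8]
grip_width: 0.671
place red ([0.02, 0.08, 0.68], np.float64(0.0))
```

Release, then retreat clear toward the middle at height for a final look.

```bash
python3 -m pendant '[[[0,0.1,0.3],0],[[0,0.1,0.6],0],[[0,0.1,0.7],0],[[0,0.1,0.7],0]]'; python3 -m pendant '[[[0,0,0],0],[[0,0,0],0],[[0,0,0],0],[[0,0,0],0],[[0,0,-3],0],[[0,0,-8],0],[[0,0,-12],0],[[5,-5,-14],0],[[9,-10,-14],0],[[9,-15,-14],0],[[9,-20,-14],0],[[9,-20,-14],0]]' -1
python3 -m pendant '[[[0,-5,0],0],[[0,-8,0],0],[[0,-8,0],0]]'
python3 - <<'E'
from h import *
c=shot('top'); save(c['frame'],'t10.png',(120,80,540,340),1.9)
hsv=cv2.cvtColor(c['frame'],cv2.COLOR_RGB2HSV)
for n,(h0,h1) in dict(red=(0,8),yellow=(22,33),blue=(100,125),green=(45,80)).items():
    mk=cv2.inRange(hsv,(h0,130,80),(h1,255,255)); p=pix(c,[[*BAY[n],.14]])[0].astype(int)
    z=np.zeros_like(mk); z[p[1]-16:p[1]+17,p[0]-16:p[0]+17]=mk[p[1]-16:p[1]+17,p[0]-16:p[0]+17]
    k,lab,st,ce=cv2.connectedComponentsWithStats(z,connectivity=4); i=lab[p[1],p[0]]
    W=world(c,np.argwhere(lab==i)[:,::-1],.14)[:,:2]; v=np.linalg.eigh(np.cov(W.T))[1][:,1]
    print(n,len(W),(W.mean(0)-BAY[n]).round(4),np.degrees(np.arctan2(v[1],v[0]))%180)
E
```

```text
t: 47.38
position: [0.5686, -0.2983, 0.1083]
ee_rot: [-180.0, 0.0, 55.0]
wrist_force: [-1.5, 0.2, -3.1]
grip_width: 0.672
t: 48.88
position: [0.4526, -0.1074, 0.2483]
ee_rot: [-179.8, 0.0, 55.1]
wrist_force: [-0.3, -0.9, 0.6]
grip_width: 0.998
t: 49.25
position: [0.3901, -0.0636, 0.2486]
ee_rot: [180.0, -0.0, 55.0]
wrist_force: [0.2, 0.2, -0.3]
grip_width: 0.999
red 200 [0.0002 0.0027] 143.19928151723633
yellow 191 [0.0004 0.0026] 143.63923238155402
blue 193 [0.0007 0.0027] 146.71841572059066
green 179 [0.0018 0.0016] 143.23656779499134
```

View pics/t10.png

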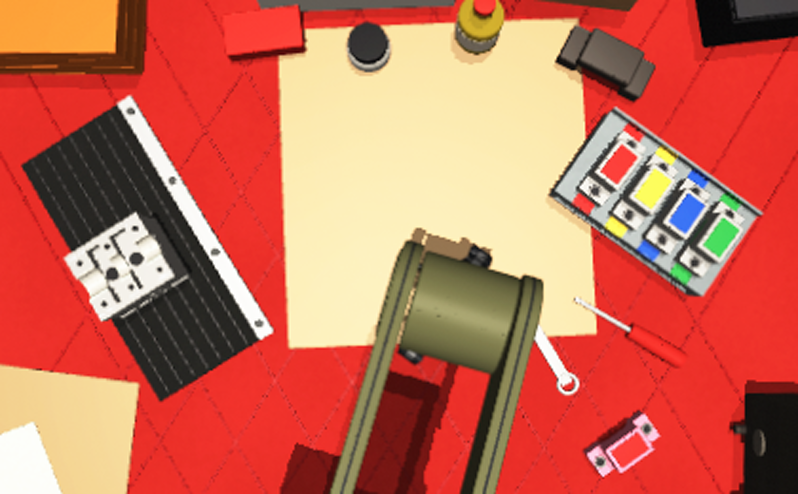

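The four caps stand on their stripes, and the casting is on the mat with its saddles up at (127,265). The bystanders and the pink cap are unmoved. Handing in.

```bash
python3 -c "from h import *;print(job.job_done())"
```

```text
the job is handed in; nothing more can be done
None
```

The job is handed in after about 49 s of robot time; no verdict is reported.

**Casting:** Only one casting was there. I pushed it low to the steel edge. The first push left it about 8° off, so I squared it with a second push on its other side. I then tipped it over the edge and slid it onto the mat. It lies flat with its saddles up, from about -56 to +59 mm across the ±95 mm mat. That comes from the arm's last push position and fits the last picture; I did not measure it separately.

**Caps:** All four painted caps stand on their own stripes. In the last top picture they read 2–3 mm from the bay centres, all offset about the same way, which may be camera calibration. The patch angles read 143–147°, against about 145° for the stripes. Green touched the board as I set it down. Blue, yellow and red were released at the same height without feeling contact, so they may have dropped about 1 mm.

**Other things:** The pink look-alike and the bystanders look unmoved in the last picture. The arm hid part of the spanner there, but it looked undisturbed in the earlier close-up. The largest wrist force I read was about 27 N, while squaring the casting against the edge.

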